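# Unlatch the glass locker and hold its lid open

## Robot

A 6-joint arm with a two-finger parallel gripper is mounted at the origin on the work surface. World frame = base frame: x ahead of the robot, y to its left, z up, the work surface at z = 0. Lengths are in mm, angles in rad, forces in N, time in s.
With the tool pointing down it reaches from about 250 to 725 mm from the base axis. Payload 9.7 kg.
Tool frame: the origin (TCP) lies on the centre line of the jaws, within the pads' length; the fingertips stand 14 mm ahead of it and the grasp point (between the pads) lies 5 mm behind it (manip.tip_extent is the distance from the TCP to the fingertips, in mm); x points along the fingers, y is the direction in which the jaws open and shut, and the axes are right-handed (so a half turn about x gives the same grasp; the last joint's range is limited). The gripper opens to 85 mm and grips with 20 to 120 N. Pads are 22 mm wide; open, the fingers measure 114 mm over their backs; the gripper's body (76 mm by 85 mm) begins 54 mm behind the grasp point. The pads swing forward as they close: fully open they stand 13 mm farther back than shut.
Start: joints at [-1.222, 0.087, 0.176, 1.66, 0, 1.571], TCP at [187.971, -516.879, 245.284] pointing down, gripper open.
Joint ranges: [-3.13, 3.13], [-0.85, 1.81], [-1.15, 1.24], [-2.2, 2.28], [-1.44, 1.52], [-3.14, 3.14]. Speed limits (rad/s): [2.22, 2.22, 2.57, 3.14, 3.14, 3.14].

## Interface

Orientations are given as a 3x3 rotation matrix whose columns are the frame's x, y, z axes.
In Python, from rig import manip gives the robot as it stands.
- The arm moves only by the tool carry_out, never from a script. Its argument "moves" is a list of rows, each a list of 6 numbers: the shift along the tool's x, y, z each as a share of 0.2 m, from -1 to 1, then the turn, a rotation vector about the tool's x, y, z each as a share of pi rad, from -1 to 1. A call has 1 to 20 rows; each row shifts and turns the commanded pose from where the row before left it, along the tool's axes as they then stand; what a row does not reach is not made up. A row lasts 1/12 s, in which the tool goes at most 41.7 mm and 7.16 degrees, less where a joint would pass 70% of its speed; a pose out of reach is approached as far as the arm can. A call with a number of a shift or a turn outside -1 to 1 is refused whole. A call with a gripper value outside its range is refused whole. "claw" is the gripper command: -1 is shut, 1 is fully open, values between are in proportion, set as the call begins (left out, the last holds). The fingers move at their own pace and stop on an object; "grip_force" is the grip in N (left out, the last holds). Time passes only in rows, so rows that do not move let the fingers close. It gives the time, the measured TCP pose, the force and the opening at its end, in the units of the state.
- manip.observe(): the state, without advancing time (a new reading comes with each control period).
- manip.camera(name): name is "side" or "top" or "wrist"; returns the picture (400x640x3 uint8, red, green, blue); there is no depth.
- manip.camera_info(name): a dict with "K" (3x3 intrinsics, pixels), "D" ([k1, k2, p1, p2, k3] as OpenCV has them; the pictures are not rectified), "rvec" (rotation vector, rad) and "tvec" (3), from world to camera coordinates, as OpenCV has them; the wrist camera has in their place "T_tool_cam" (4x4, takes a point from camera to tool coordinates, whose origin is the TCP and whose axes are the tool frame's). Camera axes: x right, y down, z forward; pixel columns grow to the right and rows downward; lengths in mm; the calibration is good to about 2 mm. A picture is of the moment at which its call begins: read the wrist's pose just before it. camera_info takes no time and is no camera call.
- manip.job_done(): hands the job in, once; it reports no verdict.
The state is a dict: "t": time; "joint_positions": joint angles; "qd": joint speeds; "joint_torque": joint torques, N m; "ee_pos": TCP position; "tcp_rot": TCP orientation; "force": force on the tool from outside, world axes, zero at the start; "torque": the same for the moment, N m; "opening": opening from 0.0 (shut) to 1.0 (fully open).
Only numpy, scipy, OpenCV 4.12 (cv2) and the standard library are available. Lean on these libraries where they do the work, as an engineer would, in place of code of your own. Each camera call takes 0.05 s, during which the arm holds its last target.

## Task

Free the lid of the glass locker on the bar: turn the swivel catch on its front ledge clockwise, seen from above, until the catch's tongue points straight at the round stud in the ledge, with the lid still shut. Then lift the lid and hold it open at 50 degrees from shut, so that the glasses can be taken out; it falls shut if let go, so finish while the gripper is still holding it there, steady, with the catch still pointing at the stud. Leave the tumbler, shaker, bottle and coasters beside the locker where they stand.

Things in the scene. Friction and masses are not known exactly. Their poses are not given: they have to be found in the camera images.
- locker: Dark wooden locker fixed on the counter, 265 deep (x), 360 wide (y), 130 high, glasses inside, lid on top. Own axes: x front to back, y left seen from the robot, z up. Origin on its underside: front face 150 mm towards -x (the robot's side), back face 115 mm towards +x. Its front 46 mm is a solid ledge, flat top 130 mm above the counter, carrying the catch and the stud.
- catch (a joint): Angle of the swivel catch about its vertical axis, rad. 0 = tongue points to locker +x, over the lid; grows clockwise from above; 1.571 = tongue points to locker -y, straight at the stud. Stops at 0 and 2.3. Starts at 0.15 to 0.6, which holds the lid down; from about 1.25 the lid is free. Friction (0.04 N m) keeps it where it is left; no spring.
- catch_grip (a point): On the steel catch's turning axis, 38 mm above the ledge, at (-127, 110) mm from the locker's origin; x along the tongue, z up. Upright grip bar centred on the axis: 46 long (along the tongue), 12 wide, from 19.5 to 49.5 mm above the ledge. Below it the flat tongue, 14 wide, 5 thick, 2 mm above the lid's top. The lid's front edge is 18 mm behind the axis, its top 12.5 mm above the ledge.
- catch_tip (a point): Rounded tip of the catch's tongue, 41 mm from the turning axis, 17 mm above the ledge.
- mark (a point): Top centre of the round brass stud in the ledge (14 across, 2 high), 54 mm from the catch's turning axis towards locker -y.
- lid (a joint): Opening angle of the lid, rad: 0 = shut and level, grows as the front edge rises, 0.873 = 50 degrees, stops at 1.4. The hinge is free, with no spring or stay: the lid (0.3 to 0.65 kg) falls shut when let go from any angle.
- lid_handle (a point): Centre of the lid's steel bar handle: round bar 10 in diameter, 110 long, along locker y, on 8 mm posts 48 mm either side of the centre. Its axis is 35 mm above the lid's top face, 40 mm from the lid's front edge; when shut, 170 mm in front of and 47.5 mm above the hinge line. The frame turns with the lid. A gripper may stay upright and let the bar turn between its fingers.
- lid_hinge (a point): Point on the hinge line (along locker y) at the back of the locker, 101 mm behind the locker's origin, 130 mm above the counter, midway along the lid. The brown wooden lid is 210 deep, 350 wide, 12 thick; its underside is 0.5 mm above the hinge line when shut.
- tumbler: Clear glass tumbler, 72 across and 90 high, standing beside the locker on its -y side. Origin under its centre. Leave alone.
- shaker: Steel cocktail shaker, 82 across and 174 high, standing beside the locker on its +y side. Origin under its centre. Leave alone.
- bottle: Green glass bottle, 72 across and 230 high, standing beside the locker on its -y side, farther back than the tumbler. Origin under its centre. Leave alone.
- coasters: Stack of cork coasters, 96 across and 30 high, beside the locker on its +y side, nearer the robot. Origin under its centre. Leave alone.

How it is judged:
By the outcome, as a careful person would: the job done as asked, in the order asked, and still so for the second after the job is handed in, while the arm keeps its last pose, push and grip.
It also fails if it takes over 51 s, if anything falls off the work surface, if the arm or the gripper's body presses on something with over 40 N, if the wrist force passes 120 N, or if a joint passes its speed limit or range.

## Working session

There is one attempt and no reset: what is moved stays moved. The work goes in short steps, Python scripts to look and compute and a tool call to move; the robot and the scene stay as the last step left them, time stands still between calls to the robot, and variables do not carry over. Pictures are saved under pics/ and viewed, and the job is handed in when it is done.

Besides the shell and the picture viewer there is one more tool, called after ">>>" as a command line: name --pt "numbers of a row" for each row, then --argument value for the rest. carry_out: Moves the arm, as the interface text tells. Its arguments: {"type":"object","properties":{"moves":{"type":"array"},"claw":{"type":"number"},"grip_force":{"type":"number"}},"required":["moves"]}

```bash
mkdir -p pics; ls; python3 - <<'E'
from rig import manip
import cv2,numpy as np
np.set_printoptions(precision=4,suppress=True)
for n in ["side","top","wrist"]:
    im=manip.camera(n); cv2.imwrite(f"pics/{n}0.png",im[:,:,::-1])
    print(n,manip.camera_info(n))
print(manip.observe())
E
```

```text
pics
side {'K': array([[367.2886,   0.    , 320.885 ],
       [  0.    , 367.2886, 198.0533],
       [  0.    ,   0.    ,   1.    ]]), 'D': array([-0.0839,  0.    ,  0.    ,  0.    ,  0.    ]), 'rvec': array([ 0.207 , -2.9127,  1.0768]), 'tvec': array([ 567.4228,  146.9914, 1162.8063])}
top {'K': array([[379.7105,   0.    , 323.9357],
       [  0.    , 379.7105, 200.915 ],
       [  0.    ,   0.    ,   1.    ]]), 'D': array([0.0293, 0.    , 0.    , 0.    , 0.    ]), 'rvec': array([ 2.1047, -2.1051,  0.171 ]), 'tvec': array([ 37.6471, 559.7355, 945.5246])}
wrist {'K': array([[355.1486,   0.    , 318.1761],
       [  0.    , 355.1486, 201.1157],
       [  0.    ,   0.    ,   1.    ]]), 'D': array([-0.0772,  0.    ,  0.    ,  0.    ,  0.    ]), 'T_tool_cam': array([[   0.0015,   -0.2571,    0.9664, -129.6066],
       [   1.    ,    0.0009,   -0.0013,    0.4216],
       [  -0.0005,    0.9664,    0.2571,  -65.2568],
       [   0.    ,    0.    ,    0.    ,    1.    ]])}
{'t': 0.15, 'joint_positions': array([-1.222 ,  0.0873,  0.1753,  1.6598, -0.    ,  1.5708]), 'qd': array([ 0.0007, -0.0005,  0.0012,  0.0006,  0.0006, -0.0002]), 'joint_torque': array([  0.0011, -52.0765,  46.5042,   0.014 ,   0.    ,  -0.    ]), 'ee_pos': array([ 187.9143, -516.7278,  244.7262]), 'tcp_rot': array([[-0.0004,  0.3417, -0.9398],
       [ 0.001 , -0.9398, -0.3417],
       [-1.    , -0.001 ,  0.    ]]), 'force': array([-0.6967,  0.5083, -0.2467]), 'torque': array([ 0.0048, -0.0257, -0.0144]), 'opening': 1.0019959934889673}
```

View pics/top0.png

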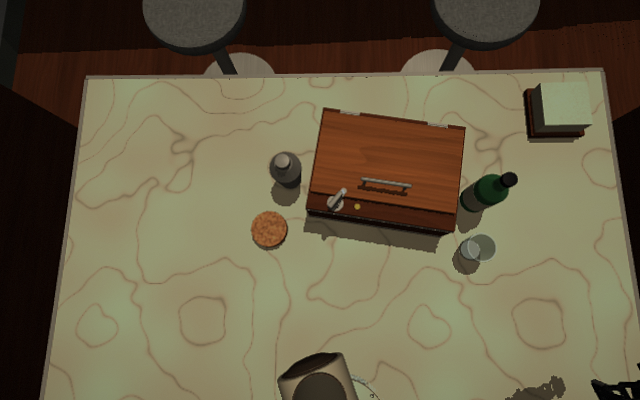

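View pics/side0.png

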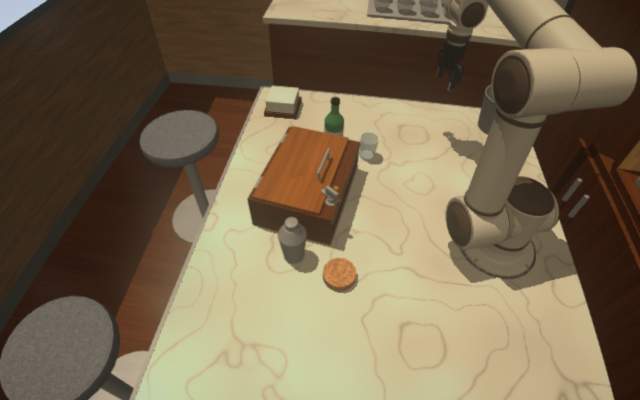

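View pics/wrist0.png

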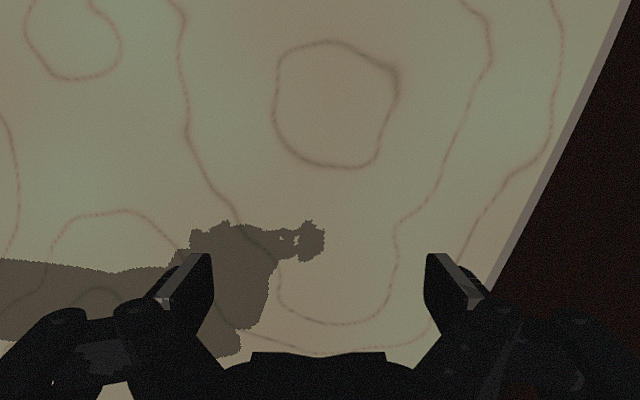

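```bash
python3 - <<'E'
import cv2
im=cv2.imread("pics/top0.png")
cv2.imwrite("pics/topz.png",cv2.resize(im[95:255,295:495],None,fx=4,fy=4,interpolation=cv2.INTER_CUBIC)[:600,:800])
im=cv2.imread("pics/side0.png")
cv2.imwrite("pics/sidez.png",cv2.resize(im[120:250,240:380],None,fx=4.5,fy=4.5,interpolation=cv2.INTER_CUBIC)[:600,:800])
E
```

```text
(no output)
```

View pics/topz.png

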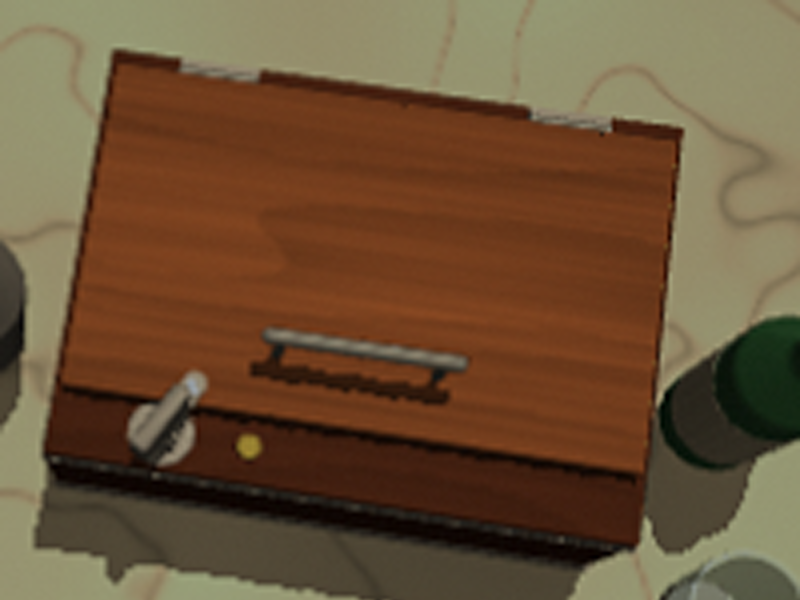

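View pics/sidez.png

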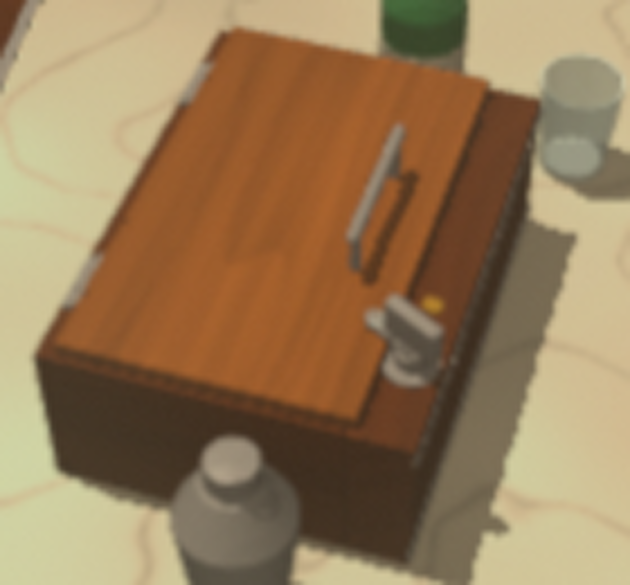

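```bash
cat > loc.py <<'E'
from rig import manip
import cv2,numpy as np
from scipy.optimize import least_squares
np.set_printoptions(precision=3,suppress=True)
def proj(n,P):
    c=manip.camera_info(n); return cv2.projectPoints(np.array(P,float).reshape(-1,1,3),c["rvec"],c["tvec"],c["K"],c["D"])[0].reshape(-1,2)
def toW(p,P):
    x,y,a=p; P=np.array(P,float).reshape(-1,3); c,s=np.cos(a),np.sin(a)
    return np.c_[x+c*P[:,0]-s*P[:,1],y+s*P[:,0]+c*P[:,1],P[:,2]]
E
python3 - <<'E'
from loc import *
top=[((-150,180,130),(46,455)),((-150,-180,130),(637,545)),((115,180,130),(113,50)),((115,-180,130),(683,130)),((-127,56,132),(250,446)),((-69,55,177.5),(266,335)),((-69,-55,177.5),(466,364)),((-109,175,142.5),(60,387)),((-109,-175,142.5),(641,473))]
side=[((-150,-180,130),(538,100)),((-150,180,130),(413,455)),((115,180,130),(38,357)),((-127,56,132),(432,304)),((-69,-55,177.5),(400,128)),((-69,55,177.5),(353,237)),((-150,180,0),(408,562)),((115,180,0),(60,468)),((-109,175,142.5),(358,420)),((-109,-175,142.5),(487,80))]
tp=np.array([( (u+.5)/4-.5+295,(v+.5)/4-.5+95) for _,(u,v) in top]); sp=np.array([((u+.5)/4.5-.5+240,(v+.5)/4.5-.5+120) for _,(u,v) in side])
T=[a for a,_ in top];S=[a for a,_ in side]
f=lambda p:np.r_[(proj("top",toW(p,T))-tp).ravel(),(proj("side",toW(p,S))-sp).ravel()]
for nm,g in [("both",f),("top",lambda p:f(p)[:18]),("side",lambda p:f(p)[18:])]:
    r=least_squares(g,[550,0,0],loss='soft_l1',x_scale=[100,100,.1]); print(nm,r.x,"\n",g(r.x).reshape(-1,2).T)
    if nm=="both": p=r.x
# catch angle from tip
tip=np.array([(197+.5)/4-.5+295,(376+.5)/4-.5+95])
for th in np.arange(.2,.8,.1):
    q=(-127+41*np.cos(th),110-41*np.sin(th),147)
    print(th,proj("top",toW(p,[q]))[0]-tip)
print(toW(p,[(-127,110,168),(-127,56,132),(-69,0,177.5),(101,0,130)]))
E
```

```text
both [ 648.863 -120.336   -0.161] 
 [[-1.256  0.701 -0.118  0.049 -0.221  0.927 -1.674 -0.211  0.908  1.678
   1.4   -0.361  0.967  0.53   0.833  0.707  0.059  0.51   1.528]
 [-1.226 -0.02  -0.785 -1.004 -0.398 -0.336 -0.423 -1.307 -0.128 -0.42
  -0.562 -0.443  0.113  1.144  0.236  0.68   0.696 -0.243 -0.286]]
top [ 647.447 -120.273   -0.158] 
 [[-1.143  0.932 -0.315 -0.061 -0.091  0.989 -1.576 -0.145  1.085]
 [-0.404  0.379 -0.085 -0.691  0.272  0.337  0.119 -0.502  0.267]]
side [ 651.706 -120.145   -0.157] 
 [[ 0.677  0.742 -1.121  0.171 -0.405 -0.001  0.107 -0.638 -0.17   0.521]
 [-0.64  -0.738 -0.316 -0.057  1.013  0.126  0.512  0.819 -0.37  -0.469]]
0.2 [-3.091 -3.22 ]
0.30000000000000004 [-1.522 -2.564]
0.4000000000000001 [-0.027 -1.757]
0.5000000000000001 [ 1.38  -0.809]
0.6000000000000001 [2.685 0.272]
0.7000000000000002 [3.875 1.476]
0.8000000000000003 [4.937 2.792]
[[ 541.184    8.639  168.   ]
 [ 532.509  -44.66   132.   ]
 [ 580.759 -109.25   177.5  ]
 [ 748.551 -136.562  130.   ]]
```

```bash
cat >> loc.py <<'E'
def delta(pos,R=None):
    o=manip.observe(); Rc=o["tcp_rot"]; d=Rc.T@(np.array(pos)-o["ee_pos"])
    print("shift shares",d/200,"mm",d)
    if R is not None:
        print("rot shares",cv2.Rodrigues(Rc.T@R)[0].ravel()/np.pi)
def down(h): # tool x down, tool y heading h
    x=np.array([0,0,-1.]);y=np.array([np.cos(h),np.sin(h),0]);return np.c_[x,y,np.cross(x,y)]
E
python3 - <<'E'
from loc import *
delta([530,-10,310],down(0))
E
```

```text
shift shares [-0.325 -1.797 -2.473] mm [ -64.904 -359.38  -494.662]
rot shares [-0.389 -0.     0.   ]
```

>>> carry_out --pt "-0.16 0 0 0 0 0" --pt "-0.16 0 0 0 0 0" --pt "0 -0.112 -0.155 0 0 0" --pt "0 -0.112 -0.155 0 0 0" --pt "0 -0.112 -0.155 0 0 0" --pt "0 -0.112 -0.155 0 0 0" --pt "0 -0.112 -0.155 0 0 0" --pt "0 -0.112 -0.155 0 0 0" --pt "0 -0.112 -0.155 0 0 0" --pt "0 -0.112 -0.155 0 0 0" --pt "0 -0.112 -0.155 0 0 0" --pt "0 -0.112 -0.155 0 0 0" --pt "0 -0.112 -0.155 0 0 0" --pt "0 -0.112 -0.155 0 0 0" --pt "0 -0.112 -0.155 0 0 0" --pt "0 -0.112 -0.155 0 0 0" --pt "0 -0.112 -0.155 0 0 0" --pt "0 -0.112 -0.155 0 0 0" --claw 1

```text
t: 1.65
ee_pos: [532.3, -8.6, 309.2]
tcp_rot: [[-0.0, 0.342, -0.94], [-0.0, -0.94, -0.342], [-1.0, 0.0, 0.0]]
force: [0.2, -1.5, -0.6]
opening: 1.003
```

>>> carry_out --pt "0 0 0 -0.036 0 0" --pt "0 0 0 -0.036 0 0" --pt "0 0 0 -0.036 0 0" --pt "0 0 0 -0.036 0 0" --pt "0 0 0 -0.036 0 0" --pt "0 0 0 -0.036 0 0" --pt "0 0 0 -0.036 0 0" --pt "0 0 0 -0.036 0 0" --pt "0 0 0 -0.036 0 0" --pt "0 0 0 -0.036 0 0" --pt "0 0 0 -0.03 0 0" --pt "0 0 0 0 0 0" --pt "0 0 0 0 0 0" --pt "0 0 0 0 0 0"

```text
t: 2.82
ee_pos: [531.6, -10.5, 309.2]
tcp_rot: [[-0.0, 1.0, 0.0], [0.0, 0.0, -1.0], [-1.0, -0.0, -0.0]]
force: [-0.0, 0.7, -1.0]
opening: 1.0
```

```bash
python3 - <<'E'
from loc import *
o=manip.observe(); np.savez("w1.npz",p=o["ee_pos"],R=o["tcp_rot"]); print(o["t"],o["ee_pos"],o["tcp_rot"],o["joint_positions"])
im=manip.camera("wrist")[:,:,::-1]; cv2.imwrite("pics/w1.png",im)
cv2.imwrite("pics/w1z.png",cv2.resize(im,None,fx=1.25,fy=1.25))
E
```

```text
2.8167 [531.608 -10.532 309.171] [[-0.  1.  0.]
 [ 0.  0. -1.]
 [-1. -0. -0.]] [-0.02   0.078  0.292  1.785  0.     1.551]
```

View pics/w1z.png

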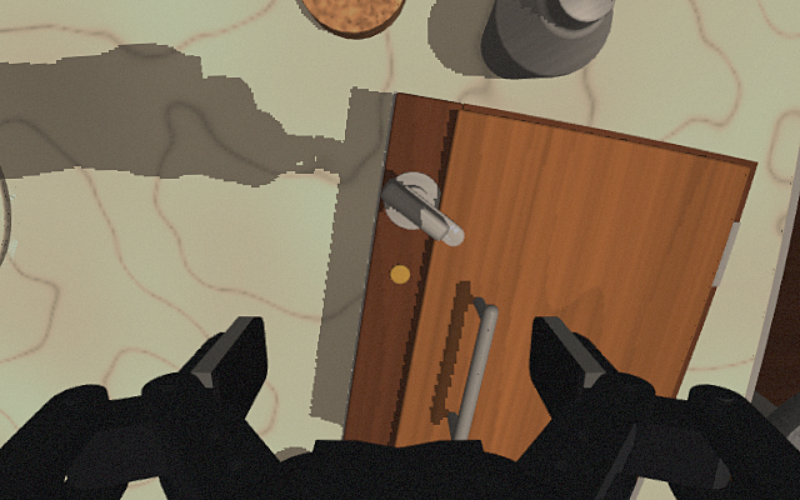

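```bash
python3 - <<'E'
import cv2
im=cv2.imread("pics/w1.png")
cv2.imwrite("pics/w1c.png",cv2.resize(im[65:265,260:410],None,fx=5,fy=3,interpolation=cv2.INTER_CUBIC) if 0 else cv2.resize(im[120:265,270:420],None,fx=4,fy=4,interpolation=cv2.INTER_CUBIC))
E
```

```text
(no output)
```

View pics/w1c.png

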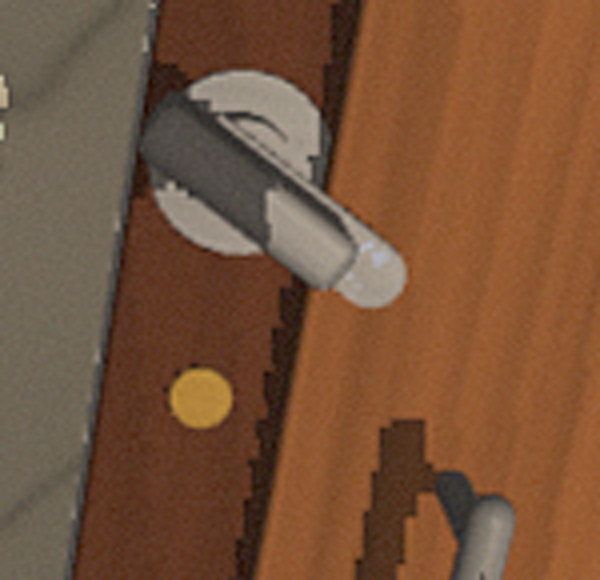

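```bash
cat >> loc.py <<'E'
def projw(p,R,P):
    c=manip.camera_info("wrist"); T=c["T_tool_cam"]; W=np.eye(4); W[:3,:3]=R; W[:3,3]=p
    M=np.linalg.inv(W@T); return cv2.projectPoints(np.array(P,float).reshape(-1,1,3),cv2.Rodrigues(M[:3,:3])[0],M[:3,3],c["K"],c["D"])[0].reshape(-1,2)
E
python3 - <<'E'
from loc import *
d=np.load("w1.npz")
c=lambda u,v:((u+.5)/4-.5+270,(v+.5)/4-.5+120)
b=lambda u,v:((u+.5)/1.25-.5,(v+.5)/1.25-.5)
pts=[((-150,180,130),b(396,94)),((115,180,130),b(757,163)),((-127,56,132),c(201,398)),((-109,175,142.5),b(458,111)),((-69,55,177.5),c(492,499))]
A=[a for a,_ in pts];B=np.array([q for _,q in pts])
tip=np.array(c(373,273))
def f(v):
    q=(-127+34*np.cos(v[3]),110-34*np.sin(v[3]),149.5)
    return np.r_[(projw(d["p"],d["R"],toW(v[:3],A))-B).ravel(),(projw(d["p"],d["R"],toW(v[:3],[q]))-tip).ravel()]
r=least_squares(f,[649,-120,-.16,.4],x_scale=[100,100,.1,.1],loss='soft_l1');print(r.x);print(r.fun.reshape(-1,2).T)
p=r.x[:3]
print(toW(p,[(-127,110,168),(-127,56,132),(-69,0,177.5),(101,0,130)]))
print("disc",projw(d["p"],d["R"],toW(p,[(-127,110,133)]))*4-np.array([270,120])*4)
# bar top corners
th=r.x[3]
u=np.array([np.cos(th),-np.sin(th)]);n=np.array([u[1],-u[0]])
print((projw(d["p"],d["R"],toW(p,[np.r_[np.array([-127,110])+s*23*u+t*6*n,179.5] for s in(1,-1) for t in (1,-1)]))-[270,120])*4)
delta([*toW(p,[(-127,110,0)])[0][:2],300],down(p[2]-th+np.pi/2))
E
```

```text
[ 650.053 -120.173   -0.16     0.469]
[[ 0.076 -0.057  0.122 -0.149 -0.442  0.503]
 [-1.198 -0.211  0.647 -1.141  5.27   0.374]]
[[ 542.261    8.706  168.   ]
 [ 533.633  -44.6    132.   ]
 [ 581.94  -109.148  177.5  ]
 [ 749.756 -136.311  130.   ]]
disc [[240.339 165.784]]
[[327.512 299.746]
 [366.623 249.278]
 [128.304 156.106]
 [166.663 103.015]]
shift shares [ 0.046  0.053 -0.096] mm [  9.169  10.677 -19.249]
rot shares [-0.299 -0.     0.   ]
```

>>> carry_out --pt "0 0.053 -0.096 0 0 0" --pt "0 0 0 -0.036 0 0" --pt "0 0 0 -0.036 0 0" --pt "0 0 0 -0.036 0 0" --pt "0 0 0 -0.036 0 0" --pt "0 0 0 -0.036 0 0" --pt "0 0 0 -0.036 0 0" --pt "0 0 0 -0.036 0 0" --pt "0 0 0 -0.036 0 0" --pt "0.15 0 0 0 0 0" --pt "0.15 0 0 0 0 0" --pt "0 0 0 0 0 0" --pt "0 0 0 0 0 0" --pt "0 0 0 0 0 0" --claw 0.3

```text
t: 4.03
ee_pos: [542.4, 8.7, 251.1]
tcp_rot: [[0.002, 0.616, 0.788], [0.0, 0.788, -0.616], [-1.0, 0.001, 0.001]]
force: [0.1, 0.8, 0.6]
opening: 0.651
```

```bash
python3 - <<'E'
from loc import *
o=manip.observe(); np.savez("w2.npz",p=o["ee_pos"],R=o["tcp_rot"]); print(o["t"],o["ee_pos"],o["tcp_rot"][:,1],o["opening"],manip.tip_extent)
im=manip.camera("wrist")[:,:,::-1]; cv2.imwrite("pics/w2.png",im)
cv2.imwrite("pics/w2z.png",cv2.resize(im,None,fx=1.25,fy=1.25))
p=(649.7,-120.2,-.16)
print(projw(o["ee_pos"],o["tcp_rot"],toW(p,[(-127,110,133),(-127,110,179.5),(-127,56,132)]))*1.25)
E
```

```text
4.0333 [542.413   8.692 251.107] [0.616 0.788 0.001] 0.6510640074322668 14.0
[[396.306 248.408]
 [396.24  273.037]
 [316.877 290.367]]
```

View pics/w2z.png

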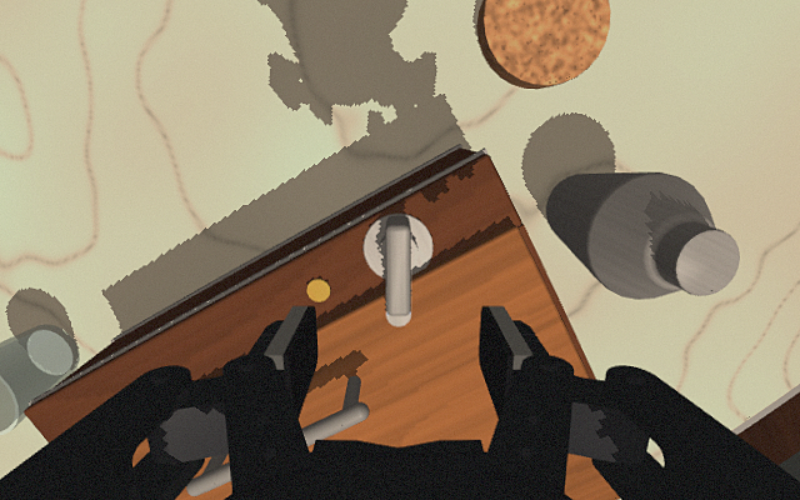

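>>> carry_out --pt "0.1 0.003 0 0 0 0" --pt "0.1 0 0 0 0 0" --pt "0.1 0 0 0 0 0" --pt "0.11 0 0 0 0 0" --pt "0 0 0 0 0 0" --pt "0 0 0 0 0 0"

```text
t: 4.58
ee_pos: [542.7, 9.2, 168.5]
tcp_rot: [[0.0, 0.615, 0.788], [0.0, 0.788, -0.615], [-1.0, 0.0, 0.0]]
force: [-0.6, -0.2, 1.0]
opening: 0.65
```

>>> carry_out --pt "0 0 0 0 0 0" --pt "0 0 0 0 0 0" --pt "0 0 0 0 0 0" --pt "0 0 0 0 0 0" --pt "0 0 0 0 0 0" --pt "0 0 0 0 0 0" --pt "0 0 0 0 0 0" --pt "0 0 0 0 0 0" --pt "0 0 0 0 0 0" --pt "0 0 0 0 0 0" --claw -1 --grip_force 30

```text
t: 5.42
ee_pos: [542.8, 8.7, 168.8]
tcp_rot: [[0.002, 0.616, 0.788], [-0.001, 0.788, -0.616], [-1.0, 0.0, 0.002]]
force: [-3.0, -2.6, 5.6]
opening: 0.134
```

```bash
python3 - <<'E'
from loc import *
o=manip.observe(); print(o["t"],o["ee_pos"],o["tcp_rot"][:,1],o["opening"],o["force"],o["torque"])
im=manip.camera("wrist")[:,:,::-1]; cv2.imwrite("pics/w3.png",im)
E
```

```text
5.4167 [542.754   8.702 168.795] [0.616 0.788 0.   ] 0.13385189208673579 [-2.985 -2.642  5.627] [-0.518  0.434  0.067]
```

View pics/w3.png

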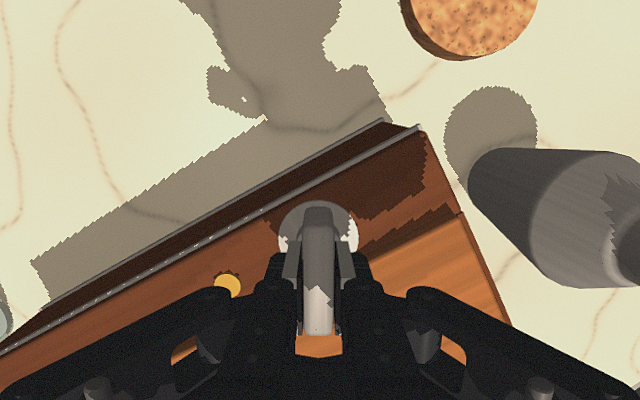

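>>> carry_out --pt "0 0 0 0.02 0 0" --pt "0 0 0 0.02 0 0" --pt "0 0 0 0.02 0 0" --pt "0 0 0 0.02 0 0" --pt "0 0 0 0.02 0 0" --pt "0 0 0 0.02 0 0" --pt "0 0 0 0.02 0 0" --pt "0 0 0 0.02 0 0" --pt "0 0 0 0.02 0 0" --pt "0 0 0 0.02 0 0" --pt "0 0 0 0.02 0 0" --pt "0 0 0 0.02 0 0" --pt "0 0 0 0.02 0 0" --pt "0 0 0 0.02 0 0" --pt "0 0 0 0.02 0 0" --pt "0 0 0 0.02 0 0" --pt "0 0 0 0.02 0 0" --pt "0 0 0 0 0 0" --pt "0 0 0 0 0 0" --pt "0 0 0 0 0 0"

```text
t: 7.13
ee_pos: [541.7, 8.2, 168.8]
tcp_rot: [[-0.001, 0.987, -0.16], [-0.002, -0.16, -0.987], [-1.0, -0.0, 0.002]]
force: [-8.7, -5.6, 8.8]
opening: 0.135
```

```bash
python3 - <<'E'
from loc import *
o=manip.observe(); R=o["tcp_rot"];print(o["t"],o["ee_pos"],R[:,1],np.arctan2(R[1,1],R[0,1]),o["opening"],o["force"],o["torque"])
im=manip.camera("wrist")[:,:,::-1]; cv2.imwrite("pics/w4.png",im)
E
```

```text
7.1333 [541.658   8.203 168.763] [ 0.987 -0.16  -0.   ] -0.16097765795475338 0.1353202193766596 [-8.714 -5.582  8.842] [-1.108  1.731 -0.08 ]
```

View pics/w4.png

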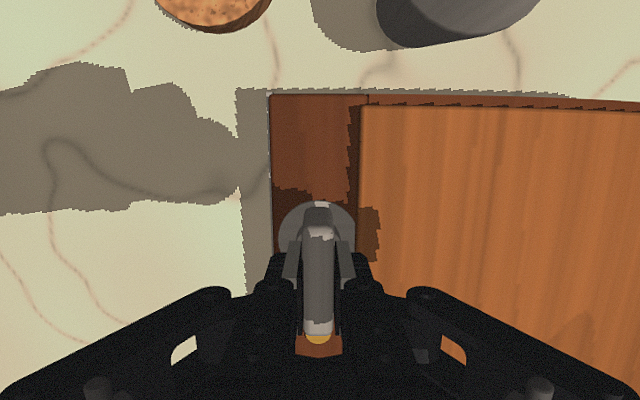

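>>> carry_out --pt "0 0 0 0 0 0" --pt "0 0 0 0 0 0" --pt "0 0 0 0 0 0" --pt "0 0 0 0 0 0" --pt "0 0 0 0 0 0" --pt "0 0 0 0 0 0" --pt "-0.08 0 0 0 0 0" --pt "-0.15 0 0 0 0 0" --pt "-0.18 0 0 0 0 0" --pt "-0.15 0 0 0 0 0" --pt "0 0 0 0 0 0" --pt "0 0 0 0 0 0" --pt "0 0 0 0 0 0" --claw 0.3

```text
t: 8.27
ee_pos: [542.6, 9.2, 278.7]
tcp_rot: [[-0.0, 0.987, -0.159], [0.0, -0.159, -0.987], [-1.0, -0.0, 0.0]]
force: [-0.3, 1.1, 0.3]
opening: 0.649
```

```bash
python3 - <<'E'
from loc import *
o=manip.observe(); R=o["tcp_rot"];np.savez("w5.npz",p=o["ee_pos"],R=o["tcp_rot"]);print(o["t"],o["ee_pos"],R[:,1],o["opening"],o["force"],o["torque"],o["joint_positions"])
im=manip.camera("wrist")[:,:,::-1]; cv2.imwrite("pics/w5.png",im)
cv2.imwrite("pics/w5z.png",cv2.resize(im[100:260,230:430],None,fx=4,fy=4,interpolation=cv2.INTER_CUBIC)[:600])
p=(649.7,-120.2,-.16)
q=projw(o["ee_pos"],o["tcp_rot"],toW(p,[(-127,110,133),(-127,56,132),(-127,76,149.5),(-127,110-23,179.5),(-127,110+23,179.5)]))
print((q-[230,100])*4)
E
```

```text
8.2667 [542.602   9.202 278.718] [ 0.987 -0.159 -0.   ] 0.6493052140543961 [-0.275  1.118  0.274] [-0.017 -0.003  0.004] [0.017 0.085 0.24  1.726 0.    1.748]
[[347.926 368.024]
 [348.057 617.299]
 [347.684 558.072]
 [346.972 560.977]
 [346.805 296.955]]
```

View pics/w5z.png

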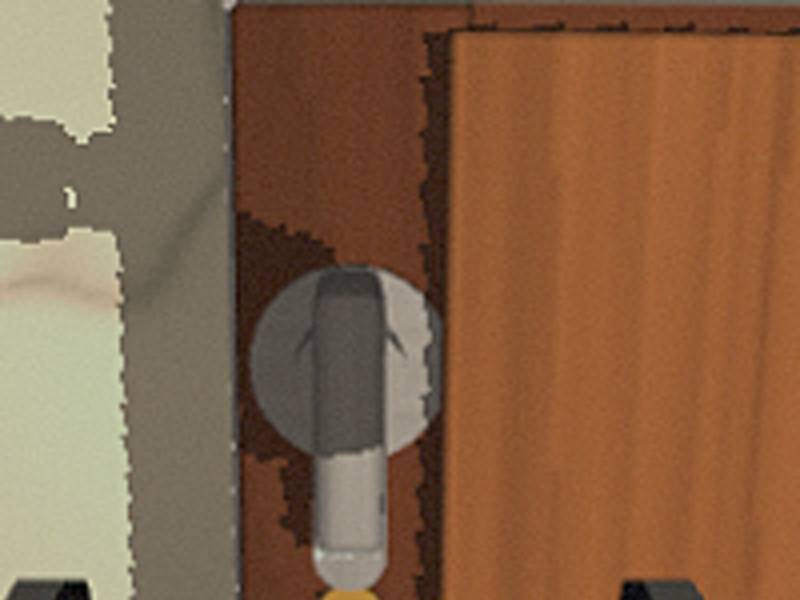

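View pics/w5.png

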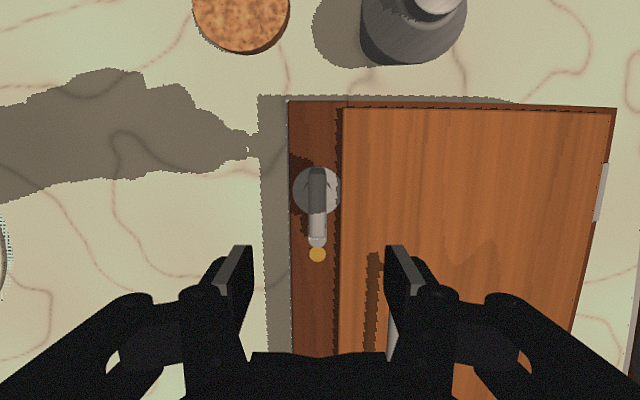

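>>> carry_out --pt "0 0.1 0.06 0 0 0" --pt "0 0.1 0.06 0 0 0" --pt "0 0.09 0.06 0 0 0" --pt "0 0 0 0 0 0" --pt "0 0 0 0 0 0" --pt "0 0 0 0 0 0"

```text
t: 8.82
ee_pos: [593.5, -35.4, 278.3]
tcp_rot: [[-0.002, 0.987, -0.16], [0.0, -0.16, -0.987], [-1.0, -0.002, 0.0]]
force: [0.5, 0.2, -0.4]
opening: 0.647
```

```bash
python3 - <<'E'
from loc import *
o=manip.observe(); R=o["tcp_rot"];np.savez("w6.npz",p=o["ee_pos"],R=o["tcp_rot"]);print(o["t"],o["ee_pos"],o["joint_positions"])
im=manip.camera("wrist")[:,:,::-1]; cv2.imwrite("pics/w6.png",im)
p=(649.7,-120.2,-.16)
print(projw(o["ee_pos"],o["tcp_rot"],toW(p,[(-127,110,133),(-127,56,132),(-69,55,177.5),(-69,-55,177.5),(-69,48,177.5)])))
delta([*toW(p,[(-69,0,0)])[0][:2],278],down(p[2]))
E
```

```text
8.8167 [593.475 -35.416 278.281] [-0.06   0.216  0.386  1.743  0.     1.671]
[[243.174 146.944]
 [246.868 213.419]
 [317.96  234.064]
 [317.958 366.316]
 [317.96  243.561]]
shift shares [0.004 0.001 0.375] mm [ 0.78   0.115 74.977]
rot shares [ 0. -0.  0.]
```

View pics/w6.png

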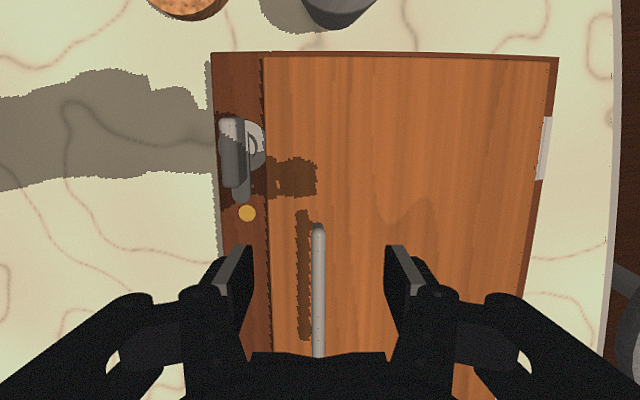

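>>> carry_out --pt "0 0 0.125 0 0 0" --pt "0 0 0.125 0 0 0" --pt "0 0.002 0.125 0 0 0" --pt "0.13 0 0 0 0 0" --pt "0.13 0 0 0 0 0" --pt "0.13 0 0 0 0 0" --pt "0.09 0 0 0 0 0" --pt "0.05 0 0 0 0 0" --pt "0 0 0 0 0 0" --pt "0 0 0 0 0 0"

```text
t: 9.7
ee_pos: [582.3, -109.3, 174.0]
tcp_rot: [[0.0, 0.987, -0.159], [-0.0, -0.159, -0.987], [-1.0, 0.0, -0.0]]
force: [0.2, -0.4, 0.4]
opening: 0.65
```

>>> carry_out --pt "0 0 0 0 0 0" --pt "0 0 0 0 0 0" --pt "0 0 0 0 0 0" --pt "0 0 0 0 0 0" --pt "0 0 0 0 0 0" --pt "0 0 0 0 0 0" --pt "0 0 0 0 0 0" --pt "0 0 0 0 0 0" --pt "0 0 0 0 0 0" --pt "0 0 0 0 0 0" --claw -1 --grip_force 30

```text
t: 10.53
ee_pos: [581.1, -109.5, 174.3]
tcp_rot: [[-0.002, 0.987, -0.159], [0.0, -0.159, -0.987], [-1.0, -0.002, -0.0]]
force: [-9.9, 2.1, 7.1]
opening: 0.102
```

```bash
python3 - <<'E'
from loc import *
o=manip.observe(); R=o["tcp_rot"];print(o["t"],o["ee_pos"],o["joint_positions"],o["opening"],o["force"])
im=manip.camera("wrist")[:,:,::-1]; cv2.imwrite("pics/w7.png",im)
p=(649.7,-120.2,-.16); print(toW(p,[(-69,0,177.5)]))
R0=o["tcp_rot"]; 
for a in range(0,51,5):
    t=np.radians(a); x=-170*np.cos(t)+47.5*np.sin(t); z=170*np.sin(t)+47.5*np.cos(t)
    print(a,(x+170)/200,(z-47.5)/200)
E
```

```text
10.5333 [ 581.102 -109.472  174.287] [-0.186  0.173  0.134  1.534  0.     1.545] 0.10160528806115471 [-9.901  2.055  7.114]
[[ 581.581 -109.207  177.5  ]]
0 0.0 0.0
5 0.02393399552458504 0.07317862213229902
10 0.054154852135519176 0.14399279235729018
15 0.09043257086614062 0.21190357208079633
20 0.1324910563718241 0.2763941192634716
25 0.18001021818226376 0.3369736219007989
30 0.23262840678322705 0.3931810333988041
35 0.28994516598773046 0.4445885814170246
40 0.3515242806494217 0.4908050234743156
45 0.41689709652323953 0.5314786245403704
50 0.4855660870071988 0.5662998339516844
```

View pics/w7.png

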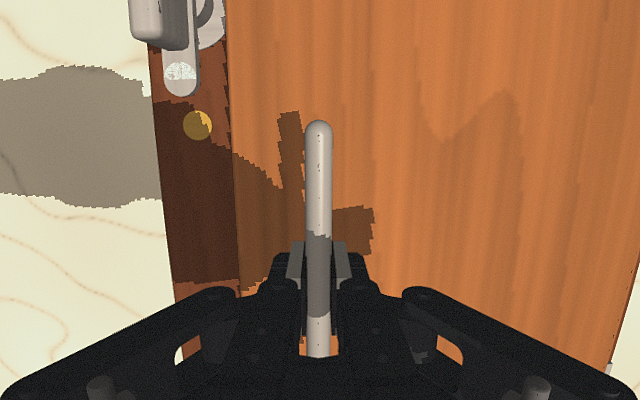

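>>> carry_out --pt "-0.018 0.005 0 0 0 0" --pt "-0.019 0.005 0 0 0 0" --pt "-0.018 0.006 0 0 0 0" --pt "-0.018 0.006 0 0 0 0" --pt "-0.036 0.014 0 0 0 0" --pt "-0.035 0.016 0 0 0 0" --pt "-0.034 0.018 0 0 0 0" --pt "-0.034 0.018 0 0 0 0" --pt "-0.032 0.021 0 0 0 0" --pt "-0.032 0.021 0 0 0 0" --pt "0 0 0 0 0 0" --pt "0 0 0 0 0 0"

```text
t: 11.58
ee_pos: [606.3, -113.6, 229.6]
tcp_rot: [[-0.003, 0.987, -0.16], [0.001, -0.16, -0.987], [-1.0, -0.003, -0.0]]
force: [-14.1, 3.1, 6.4]
opening: 0.104
```

```bash
python3 - <<'E'
from loc import *
o=manip.observe(); R=o["tcp_rot"];print(o["t"],o["ee_pos"],o["joint_positions"],o["opening"],o["force"])
for n in ["wrist","side"]:
    im=manip.camera(n)[:,:,::-1]; cv2.imwrite(f"pics/{n}8.png",im)
E
```

```text
11.5833 [ 606.282 -113.595  229.636] [-0.185  0.25   0.331  1.655 -0.     1.546] 0.10363432161001893 [-14.087   3.127   6.414]
```

View pics/wrist8.png

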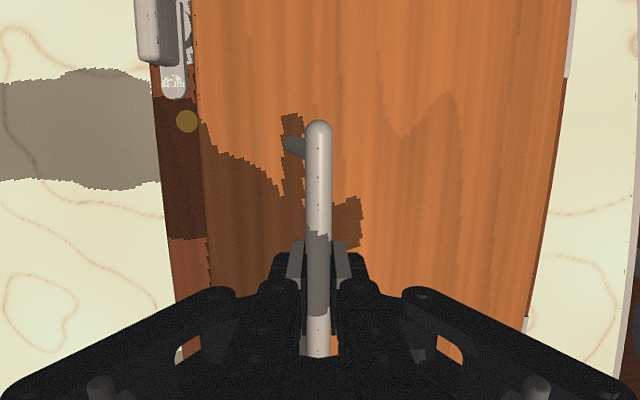

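View pics/side8.png

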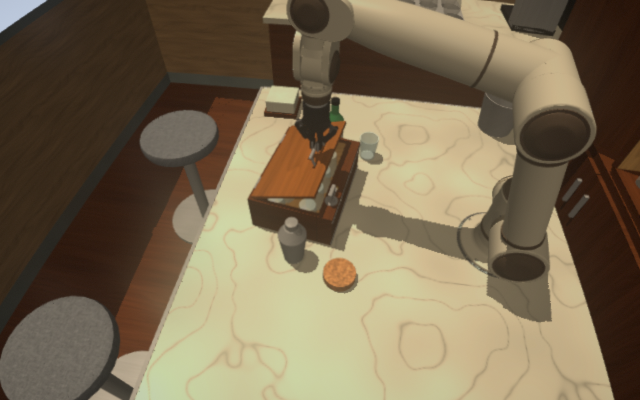

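>>> carry_out --pt "-0.03 0.021 0 0 0 0" --pt "-0.03 0.023 0 0 0 0" --pt "-0.028 0.025 0 0 0 0" --pt "-0.028 0.026 0 0 0 0" --pt "-0.026 0.028 0 0 0 0" --pt "-0.026 0.028 0 0 0 0" --pt "-0.023 0.03 0 0 0 0" --pt "-0.023 0.03 0 0 0 0" --pt "-0.02 0.032 0 0 0 0" --pt "-0.02 0.032 0 0 0 0" --pt "-0.018 0.034 0 0 0 0" --pt "-0.009 0.017 0 0 0 0" --pt "-0.009 0.017 0 0 0 0" --pt "0 0 0 0 0 0" --pt "0 0 0 0 0 0" --pt "0 0 0 0 0 0"

```text
t: 13.02
ee_pos: [675.2, -124.8, 288.6]
tcp_rot: [[0.001, 0.987, -0.16], [-0.0, -0.16, -0.987], [-1.0, 0.001, 0.0]]
force: [-5.6, 0.7, 9.4]
opening: 0.103
```

```bash
python3 - <<'E'
from loc import *
o=manip.observe(); R=o["tcp_rot"];np.savez("w9.npz",p=o["ee_pos"],R=R);print(o["t"],o["ee_pos"],o["joint_positions"],o["opening"],o["force"])
for n in ["wrist","side","top"]:
    im=manip.camera(n)[:,:,::-1]; cv2.imwrite(f"pics/{n}9.png",im)
    if n=="side": cv2.imwrite("pics/side9z.png",cv2.resize(im[80:250,240:400],None,fx=3.5,fy=3.5,interpolation=cv2.INTER_CUBIC))
E
```

```text
13.0167 [ 675.207 -124.82   288.554] [-0.183  0.484  0.751  1.837 -0.     1.548] 0.10259131662493183 [-5.633  0.674  9.355]
```

View pics/wrist9.png

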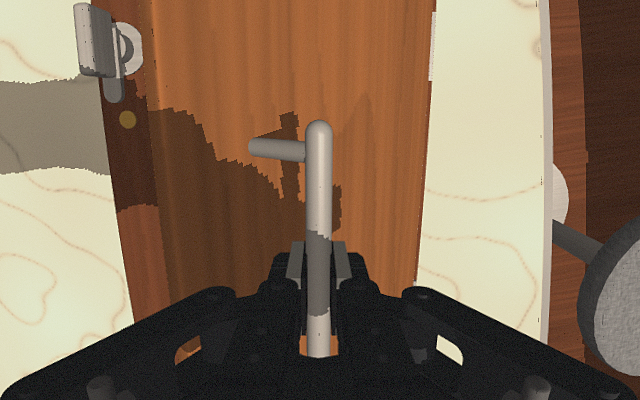

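View pics/side9z.png

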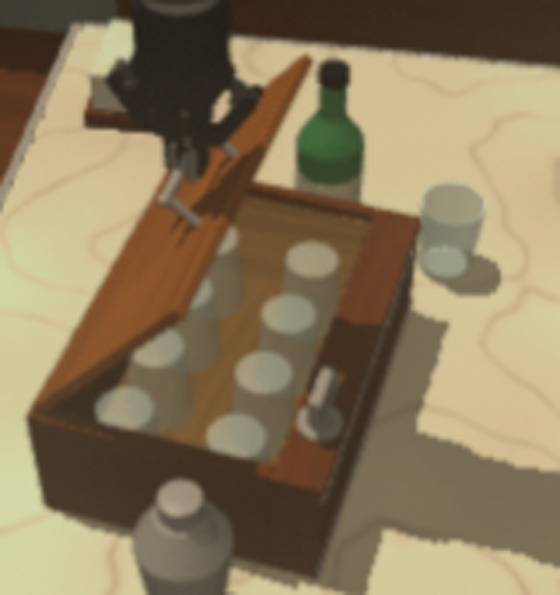

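View pics/top9.png

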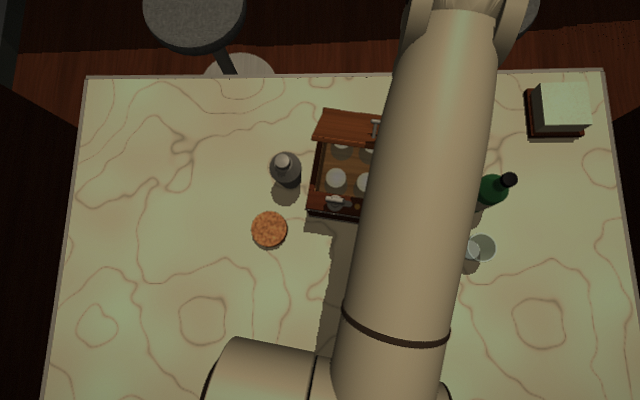

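```bash
python3 - <<'E'
from loc import *
d=np.load("w9.npz"); p=(649.7,-120.2,-.16)
im=cv2.imread("pics/wrist9.png"); cv2.imwrite("pics/w9z.png",cv2.resize(im[90:190,220:350],None,fx=6,fy=6,interpolation=cv2.INTER_CUBIC))
im=cv2.imread("pics/side9.png"); cv2.imwrite("pics/s9z.png",cv2.resize(im[85:205,240:340],None,fx=5,fy=5,interpolation=cv2.INTER_CUBIC))
def lid(a,r,y,h): # r in front of hinge, h above hinge line
    t=np.radians(a); return (101-r*np.cos(t)+h*np.sin(t),y,130+r*np.sin(t)+h*np.cos(t))
for a in (46,48,50,52,54):
    S=(proj("side",toW(p,[lid(a,210,175,12.5),lid(a,210,-175,12.5),lid(a,210,175,.5),lid(a,210,-175,.5)]))-[240,85])*5+2
    W=projw(d["p"],d["R"],toW(p,[lid(a,170,60,47.5),lid(a,170,48,12.5),lid(a,170,48,47.5)]))
    # relative to bar seen at tool: 
    print(a,S.ravel(),((W-[220,90])*6+2.5).ravel())
E
```

```text
46 [269.122 430.945 453.95   62.237 285.326 445.836 466.347  75.671] [440.849 179.776 124.411 336.349 443.907 375.906]
48 [258.48  422.181 445.73   54.423 275.272 436.857 458.63   67.587] [529.158 181.209 177.526 341.487 530.425 381.526]
50 [247.511 413.583 437.227  46.803 264.866 428.016 450.611  59.673] [622.999 182.732 235.531 346.655 622.274 387.057]
52 [236.234 405.167 428.455  39.392 254.124 419.329 442.302  51.944] [722.082 184.359 298.509 351.836 719.17  392.467]
54 [224.668 396.951 419.425  32.204 243.062 410.814 433.716  44.415] [826.006 186.1   366.502 357.011 820.724 397.719]
```

View pics/w9z.png

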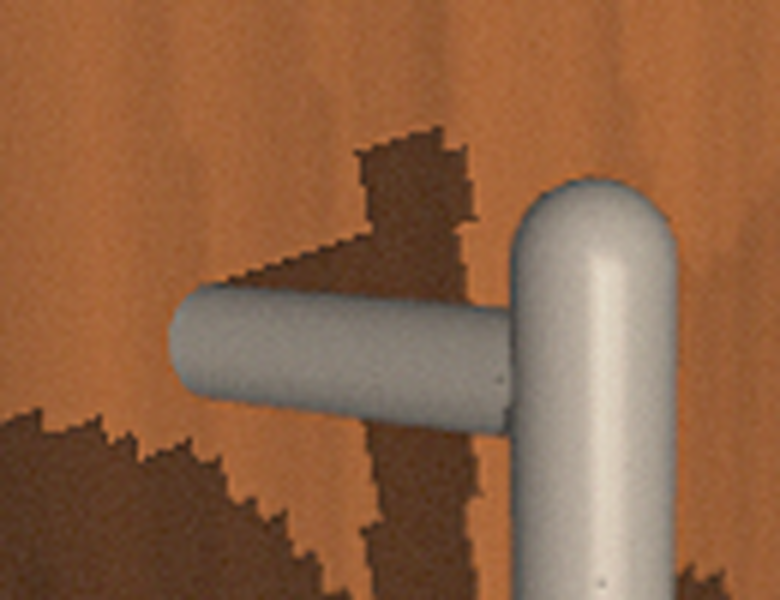

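View pics/s9z.png

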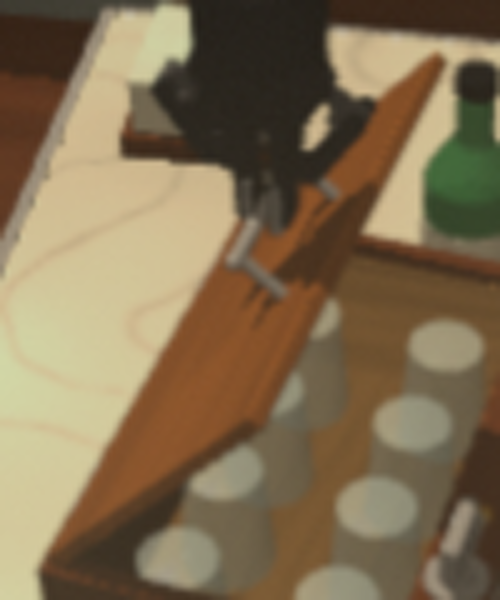

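>>> carry_out --pt "-0.001 0.004 0 0 0 0" --pt "-0.002 0.004 0 0 0 0" --pt "0 0 0 0 0 0" --pt "0 0 0 0 0 0" --pt "0 0 0 0 0 0" --pt "0 0 0 0 0 0" --pt "0 0 0 0 0 0" --pt "0 0 0 0 0 0"

```text
t: 13.83
ee_pos: [676.6, -125.1, 289.2]
tcp_rot: [[0.001, 0.987, -0.16], [-0.0, -0.16, -0.987], [-1.0, 0.001, 0.0]]
force: [-6.0, 1.4, 10.2]
opening: 0.1
```

```bash
python3 - <<'E'
from loc import *
o=manip.observe(); R=o["tcp_rot"];np.savez("w10.npz",p=o["ee_pos"],R=R);print(o["t"],o["ee_pos"],o["qd"],o["opening"],o["force"])
al=np.hypot(*(o["ee_pos"]-[581.1,-109.47,0])[:2]); dz=o["ee_pos"][2]-174.29
print(al,dz,np.degrees(np.arctan2(47.5+dz,170-al)-np.arctan2(47.5,170)))
im=manip.camera("wrist")[:,:,::-1]; cv2.imwrite("pics/w10.png",im)
cv2.imwrite("pics/w10z.png",cv2.resize(im[:190,70:350],None,fx=2.85,fy=2.85,interpolation=cv2.INTER_CUBIC))
im=manip.camera("side")[:,:,::-1]; cv2.imwrite("pics/s10z.png",cv2.resize(im[85:205,240:340],None,fx=5,fy=5,interpolation=cv2.INTER_CUBIC))
p=(649.7,-120.2,-.16)
print((projw(o["ee_pos"],R,toW(p,[(-127,110,179.5),(-127,69,147),(-127,56,132)]))-[70,0])*2.85)
print(manip.observe()["ee_pos"])
E
```

```text
13.8333 [ 676.644 -125.05   289.222] [-0.001  0.    -0.001 -0.001  0.001  0.001] 0.10031353678875228 [-6.047  1.369 10.157]
96.8062813895417 114.93191559642091 50.132127900695785
[[ 33.29  113.927]
 [127.48  295.374]
 [161.456 342.407]]
[ 676.663 -125.06   289.248]
```

View pics/w10z.png

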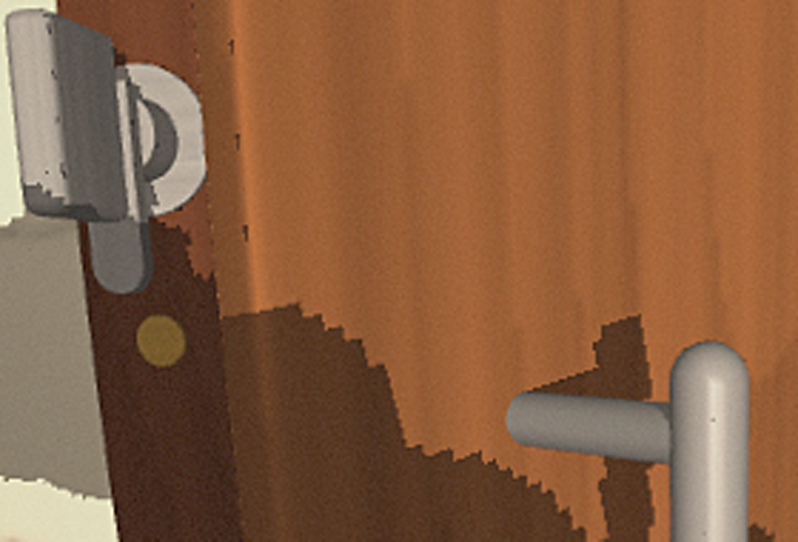

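View pics/s10z.png

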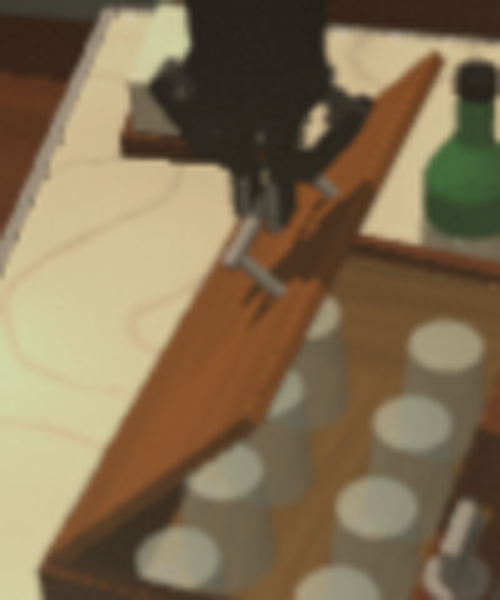

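```bash
python3 -c "
from rig import manip
print(manip.job_done(), manip.observe()['ee_pos'])"
```

```text
the job is handed in; nothing more can be done
the job is handed in; nothing more can be done
```

I turned the catch clockwise until its tongue pointed at the stud, with the lid still shut. I then lifted the lid by its handle to about 50° and handed the job in at about 14 s, with the gripper still holding it.

- **Lid angle:** The tool position at the end puts the lid at 50.1°. Before a final small lift of about 0.5°, the cameras had suggested 49–50°. I looked at fresh pictures after that lift but did not measure the angle in them again.
- **Handle grip:** The bar's path came out about 2 mm wider than the hinge geometry predicts, so the bar probably moved slightly in the pads. The arm was still, and the grip read the width of the bar.
- **Catch:** After I released it, the wrist view showed it pointing at the stud, to within about 0.02 rad. In the last wrist picture the tip sat about 1 mm off the predicted line, which is within the calibration error.
- **Forces and other objects:** The highest force I read at the wrist was about 15 N. I kept clear of the tumbler, shaker, bottle and coasters, and all four were still in place in the top view taken just before the final lift.
- **After hand-in:** The state could not be read after hand-in, so I did not check the final second.

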